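# Pack two thread spools down the spool tube

## Task

Put the navy spool and then the red spool into the upright clear spool tube, and use the wooden packing rod to push the pair down until they bottom out firmly on the stop inside, feeling for the stop because its height changes and the follower drags on the way. Press firmly but do not ram them, then stand the rod back in its dark wooden holder, and leave the sage spool and the other things alone.

Things in the scene. Friction and masses are not known exactly. Their poses are not given: they have to be found in the camera images.
- tube: Clear plastic spool tube, fixed upright on a grey round base 88 mm across and 10 mm thick; origin at the centre of the underside, z up. The mouth is 150 mm above the underside. Bore 36 mm, outside 42 mm; the last 12 mm flare to 50 mm inside and 56 mm outside.
- tube_floor (a point): Centre of the tube's floor, 10 mm above its underside. Below the follower hides the depth stop, its top 10 to 24 mm above this floor (different each time, not measured). Its rubber buffer meets the navy spool through the follower's hole and yields 1 mm per 3 N beyond the follower's drag: about 13 N on the rod is firm, over 45 N is ramming.
- tube_mouth (a point): Centre of the tube's open mouth, on its axis, 150 mm above its underside. Inside rides an orange follower plate with a hole in its middle; its face starts 68 to 80 mm below this mouth. The navy spool stands on it; it stays where it is pushed and drags with about 5 N all the way down.
- spool_navy: Loose wooden spool of navy thread, standing upright, 29 mm in diameter and 48 mm high, 22 g; origin at the centre of its underside (within 1 mm), z up along its axis. It goes in first, at the bottom.
- spool_red: Loose wooden spool of red thread, standing upright, the same size and origin as the navy one. It goes in second; on the navy one it at first stands 16 to 28 mm proud of the mouth, and sinks below the mouth when packed.
- spool_sage: Loose wooden spool of sage green thread of the same size, a bystander to be left where it is.
- rod: Loose pale wooden packing rod, standing foot down in its holder, 132 mm long, 80 g; origin at the centre of the foot's underside, z up along the rod. Foot 26 mm across and 10 mm high, stem 14 mm, and a round handle 24 mm in diameter from 80 to 126 mm above the origin.
- holder: Dark wooden round holder, fixed; origin at the centre of its underside, z up. Base 72 mm across; a cup 44 mm outside and 36 mm inside (flared at the top to 44 mm) whose rim is 28 mm and whose inner floor is 8 mm above the underside. The rod's foot stands on that floor.
- balm_pot: Round pot of balm, 69 mm across and 41 mm high, loose bystander; origin at the centre of its underside.
- collar_brush: Small purple brush, 30 x 85 x 23 mm, loose bystander; origin at the centre of its underside.
- tape: Roll of cream tape lying flat, 98 mm across and 25 mm high, loose bystander; origin at the centre of its underside.
Mind the look-alikes: they are no part of the job. Leave any turquoise look-alike of the spool_navy alone.

How it is judged:
By the outcome, as a careful person would: the job done as asked, in the order asked, and still so for the second after the job is handed in, with the robot touching nothing.
It also fails if it takes over 72 s, if anything falls off the work surface, if the arm or the gripper's body presses on something with over 40 N, if the wrist force passes 120 N, or if a joint passes its speed limit or range.

## Robot

A 6-joint arm with a two-finger parallel gripper is mounted at the origin on a cart in front of the work surface, level with it; the furniture and walls round the work are solid. World frame = base frame: x ahead of the robot, y to its left, z up, the work surface at z = 0. Lengths are in m, angles in rad, forces in N, time in s.
With the tool pointing down it reaches from about 0.375 to 0.975 m from the base axis. Payload 3.8 kg.
Tool frame: the origin (TCP) lies at the very end of the fingers, on their centre line; the grasp point (between the pads) lies 19 mm behind it (env.tcp_to_grasp is the distance from the TCP to the grasp point, in m); z points along the fingers, y is the direction in which the jaws open and shut (so a half turn about z gives the same grasp; the last joint's range is limited). The gripper opens to 88 mm and grips with 3 to 60 N. Pads are 18 mm wide; open, the fingers measure 123 mm over their backs; the gripper's body (75 mm by 187 mm) begins 45 mm behind the grasp point.
Start: joints at [1.244, 0.264, 1.604, -0, 1.274, -0.037], TCP at [0.193, 0.647, 0.239] pointing down, gripper open.
Joint ranges: [-2.63, 2.63], [-0.94, 2.18], [0.31, 2.57], [-1.31, 4.45], [0, 2.66], [-2.55, 2.55]. Speed limits (rad/s): [2.57, 2.57, 3.14, 3.14, 3.14, 3.14].

## Interface

Orientations are given as a unit quaternion [w, x, y, z].
In Python, from station import env gives the robot as it stands.
- The arm moves only by the tool arm_command, never from a script. Its argument "increments" is a list of rows, each a list of 4 numbers: the shift along the tool's x, y, z in m, then the turn about the tool's z in degrees. In form: [[tx, ty, tz, roll], ...]. A call has 1 to 20 rows; each row is the pose to reach, as a shift and turn from the pose commanded when the call began, along the tool's axes at that moment; what a row does not reach only later rows make up. A row lasts 1/12 s, in which the tool goes at most 41.7 mm and 7.16 degrees, less where a joint would pass 70% of its speed; a pose out of reach is approached as far as the arm can. A call with a gripper value outside its range is refused whole. "fingers" is the finger opening in m, from 0 to 0.0881, set as the call begins (left out, the last holds). The fingers move at their own pace and stop on an object; "squeeze" is the grip in N (left out, the last holds). Time passes only in rows, so rows that repeat a pose let the fingers close. It gives the time, the measured TCP pose, the force and the opening at its end, in the units of the state.
- env.observe(): the state, without advancing time (a new reading comes with each control period).
- env.capture(name): name is "scene" or "top"; returns (picture, depth): 420x560x3 uint8, blue, green, red; 420x560 float32, m along the optical axis (not along the pixel's ray), 0 where there is no reading.
- env.calibration(name): a dict with "fx", "fy", "cx", "cy" (pixels), "pose" (4x4, takes a point from camera to world coordinates). Camera axes: x right, y down, z forward; pixel columns grow to the right and rows downward; lengths in m; the calibration is good to about 2 mm. A picture is of the moment at which its call begins. calibration takes no time and is no camera call.
- env.finish_job(): hands the job in, once; it reports no verdict.
The state is a dict: "clock": time; "joint_positions": joint angles; "joint_vel": joint speeds; "tau": joint torques, N m; "tcp_pos": TCP position; "orientation": TCP orientation; "wrist_force": force on the tool from outside, world axes, zero at the start; "moment": the same for the moment, N m; "grip_width": opening from 0.0 (shut) to 1.0 (fully open).
Only numpy, scipy, OpenCV 4.12 (cv2) and the standard library are available. Lean on these libraries where they do the work, as an engineer would, in place of code of your own. Each camera call takes 0.05 s, during which the arm holds its last target. There are 200 camera calls.

## Working session

There is one attempt and no reset: what is moved stays moved. The work goes in short steps, Python scripts to look and compute and a tool call to move; the robot and the scene stay as the last step left them, time stands still between calls to the robot, and variables do not carry over. Pictures are saved under pics/ and viewed, about 8 in all and at most 12, crops included, and the job is handed in when it is done.

Besides the shell and the picture viewer there is one more tool, called after "Request:" by a JSON object that holds its "op" and its "data", one argument or row to a line. arm_command: Moves the arm, as the interface text tells. Its arguments: {"type":"object","properties":{"increments":{"type":"array"},"fingers":{"type":"number"},"squeeze":{"type":"number"}},"required":["increments"]}

```bash
mkdir -p pics
cat > h.py <<'E'
import numpy as np, cv2
from station import env
def cap(n,f):
    p,d=env.capture(n); cv2.imwrite(f'pics/{f}.png',p); np.save(f'pics/{f}.npy',d); return p,d
def w(n,d,u,v,r=1):
    c=env.calibration(n); z=d[v-r:v+r+1,u-r:u+r+1]; z=np.median(z[z>0])
    return (c['pose']@[(u-c['cx'])/c['fx']*z,(v-c['cy'])/c['fy']*z,z,1])[:3]
def ray(n,u,v,h):
    c=env.calibration(n); P=c['pose']; k=P[:3,:3]@[(u-c['cx'])/c['fx'],(v-c['cy'])/c['fy'],1]
    return P[:3,3]+k*(h-P[2,3])/k[2]
E
python3 - <<'E'
from h import *
for n in('top','scene'):
    cap(n,n+'1'); c=env.calibration(n); print(n,c['fx'],c['cx'],c['cy'],c['pose'].round(3).tolist())
s=env.observe();print(s)
E
```

```text
top 454.4108322020533 277.9467307656862 209.72359804748876 [[-0.028, -0.974, 0.223, 0.271], [-1.0, 0.027, -0.004, 0.046], [-0.002, -0.223, -0.975, 1.322], [0.0, 0.0, 0.0, 1.0]]
scene 460.996020922371 279.1159920068456 211.09986600987997 [[0.528, -0.529, 0.665, -0.314], [-0.849, -0.325, 0.416, -0.491], [-0.004, -0.784, -0.62, 0.93], [0.0, 0.0, 0.0, 1.0]]
{'clock': 0.1, 'joint_positions': array([ 1.24411955e+00,  2.64677477e-01,  1.60522133e+00, -7.49222486e-06,
        1.27370194e+00, -3.69028229e-02]), 'joint_vel': array([ 0.00078201, -0.00149612, -0.00279124, -0.0008106 , -0.00149483,
        0.00115485]), 'tau': array([ 1.74312732e-03, -5.03623009e+01, -3.58070648e+01,  7.29652075e-02,
        2.33167748e-02, -7.89172418e-05]), 'tcp_pos': array([0.19267311, 0.6462533 , 0.23752144]), 'orientation': array([-1.77999726e-04,  1.44379430e-01,  9.89521891e-01, -9.88148248e-04]), 'wrist_force': array([ 0.71413277, -0.74954816,  0.25726609]), 'moment': array([ 0.00488349, -0.04049994, -0.05004673]), 'grip_width': 1.001865365129806}
```

View pics/top1.png

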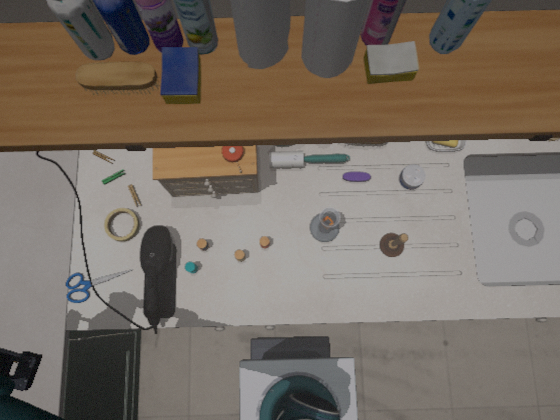

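View pics/scene1.png

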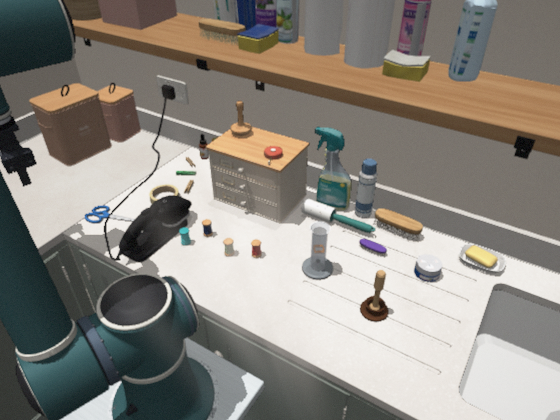

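Run:
```python
from h import *
a=cv2.imread('pics/top1.png');b=cv2.imread('pics/scene1.png')
A=cv2.resize(a[195:285,175:425],None,fx=3.2,fy=3.2,interpolation=cv2.INTER_CUBIC)
B=cv2.resize(b[205:325,170:400],None,fx=2.6,fy=2.6,interpolation=cv2.INTER_CUBIC)
W=800;o=np.zeros((600,W,3),np.uint8);o[:A.shape[0],:A.shape[1]]=A;B=B[:312];o[288:288+B.shape[0],:B.shape[1]]=B;cv2.imwrite('pics/c1.png',o)
d=np.load('pics/top1.npy')
c=env.calibration('top');v,u=np.mgrid[195:285,175:425];z=d[195:285,175:425]
X=np.stack([(u-c['cx'])/c['fx']*z,(v-c['cy'])/c['fy']*z,z,np.ones_like(z)],-1)@c['pose'].T
h=X[...,2]
print('table',np.median(h))
n,l,s,ce=cv2.connectedComponentsWithStats(((h>.03)&(z>0)).astype(np.uint8))
for i in range(1,n):
    if s[i,4]>5:
        m=l==i; t=m&(h>h[m].max()-.012)
        print(ce[i]+[175,195],s[i,4],X[m][:,:3].mean(0).round(3),h[m].max().round(3),'top',X[t][:,:3].mean(0).round(4),t.sum())
```

```text
table 0.0003312535043743514
[213.16666667 195.94444444] 18 [0.611 0.228 0.04 ] 0.046 top [0.6113 0.2278 0.0404] 18
[327.90773067 218.65087282] 401 [ 0.519 -0.094  0.115] 0.155 top [ 0.519  -0.0943  0.1482] 146
[399.728 239.056] 125 [ 0.458 -0.283  0.116] 0.146 top [ 0.4586 -0.2861  0.1394] 62
[263.50588235 240.72941176] 85 [0.474 0.084 0.048] 0.057 top [0.4745 0.0841 0.0488] 74
[200.8452381  242.83333333] 84 [0.473 0.261 0.048] 0.055 top [0.4733 0.2609 0.0481] 81
[238.5 254. ] 82 [0.438 0.155 0.048] 0.056 top [0.4381 0.1546 0.0489] 75
[189.28235294 266.28235294] 85 [0.408 0.293 0.047] 0.053 top [0.4079 0.2929 0.0476] 84
```

View pics/c1.png

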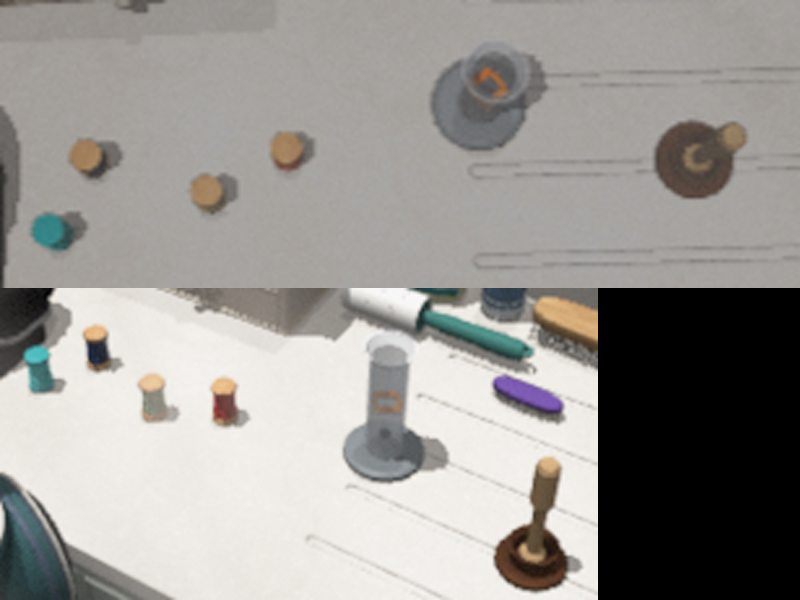

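The crop shows the spools left to right in top view: navy (203,243), turquoise look-alike (191,267), sage (240,255) and red (265,241). The tube mouth is at (330,217), the holder at (392,244) and the rod top at (404,237). The things that could be mistaken for navy are turquoise and sage; the scene view shows navy at (207,227), which is the dark thread. Navy it is.

```bash
cat >> h.py <<'E'
def rel(x,y,z=None,a=None):
    # tool-frame shift to world TCP target; a: desired jaw-axis (tool y) angle in deg
    from scipy.spatial.transform import Rotation as R
    s=env.observe(); q=s['orientation']; M=R.from_quat([q[1],q[2],q[3],q[0]]).as_matrix()
    d=np.array([x,y,s['tcp_pos'][2] if z is None else z])-s['tcp_pos']
    print('tool shift mm',(M.T@d*1000).round(1),'yaw tool y',np.degrees(np.arctan2(M[1,1],M[0,1])).round(2),'z axis',M[:,2].round(4))
def st():
    s=env.observe();print({k:np.round(s[k],4).tolist() for k in('clock','tcp_pos','wrist_force','grip_width')})
E
python3 - <<'E'
from h import *
for n,u,v,h in[('navy',202.5,243.4,.048),('red',264.7,241.3,.048),('mouth',330.3,217.5,.15),('base',324.4,227.2,.01),('rodtop',404,237.5,.14),('hold',391.6,244.4,.008)]:print(n,ray('top',u,v,h).round(4))
rel(.472,.261,.15);rel(.472,.261,.02)
E
```

```text
navy [0.4714 0.2563 0.048 ]
red [0.4725 0.0802 0.048 ]
mouth [ 0.5149 -0.0966  0.15  ]
base [ 0.5154 -0.0948  0.01  ]
rodtop [ 0.4578 -0.2887  0.14  ]
hold [ 0.4594 -0.2882  0.008 ]
tool shift mm [-377.8 -289.2   88.1] yaw tool y 73.4 z axis [-6.0e-04 -1.9e-03 -1.0e+00]
tool shift mm [-377.8 -288.9  218.1] yaw tool y 73.4 z axis [-6.0e-04 -1.9e-03 -1.0e+00]
```

Request:
{"op": "arm_command", "data": {
  "increments": [
    [-0.378,-0.291,0.03,73.4],
    [-0.378,-0.291,0.03,73.4],
    [-0.378,-0.291,0.03,73.4],
    [-0.378,-0.291,0.03,73.4],
    [-0.378,-0.291,0.03,73.4],
    [-0.378,-0.291,0.03,73.4],
    [-0.378,-0.291,0.03,73.4],
    [-0.378,-0.291,0.03,73.4],
    [-0.378,-0.291,0.03,73.4],
    [-0.378,-0.291,0.03,73.4],
    [-0.378,-0.291,0.03,73.4],
    [-0.378,-0.291,0.03,73.4],
    [-0.378,-0.291,0.03,73.4],
    [-0.378,-0.291,0.03,73.4],
    [-0.378,-0.291,0.03,73.4],
    [-0.378,-0.291,0.03,73.4]
  ],
  "fingers": 0.05,
  "squeeze": 15
}}

```text
clock: 1.43
tcp_pos: [0.4712, 0.261, 0.2086]
orientation: [-0.0, 0.707, 0.708, -0.0]
wrist_force: [0.3, 0.0, -0.1]
grip_width: 0.563
```

Run:
```python
from h import *
st(); rel(.472,.259,.12); p,d=cap('scene','s2')
b=p[150:300,140:340];cv2.imwrite('pics/s2c.png',cv2.resize(b,None,fx=4,fy=4,interpolation=cv2.INTER_CUBIC))
# navy top in scene: warm-coloured pixels at top height
d=np.load('pics/scene1.npy')
c=env.calibration('scene');v,u=np.mgrid[0:420,0:560]
X=np.stack([(u-c['cx'])/c['fx']*d,(v-c['cy'])/c['fy']*d,d,np.ones_like(d)],-1)@c['pose'].T
for n,x,y,h0,h1 in[('navy',.472,.259,.042,.06),('red',.473,.082,.042,.06),('mouth',.516,-.096,.14,.16),('rod',.458,-.288,.1,.15)]:
    m=(np.hypot(X[...,0]-x,X[...,1]-y)<.035)&(X[...,2]>h0)&(X[...,2]<h1)&(d>0)
    q=X[m][:,:2];print(n,m.sum(),q.mean(0).round(4),((q.min(0)+q.max(0))/2).round(4))
```

```text
{'clock': 1.4333, 'tcp_pos': [0.4712, 0.261, 0.2086], 'wrist_force': [0.2602, 0.0167, -0.1415], 'grip_width': 0.5629}
tool shift mm [-2.   0.8 88.6] yaw tool y 0.08 z axis [-5.e-04  2.e-04 -1.e+00]
navy 52 [0.4712 0.2572] [0.4718 0.2569]
red 62 [0.473  0.0799] [0.4747 0.0801]
mouth 142 [ 0.524  -0.0933] [ 0.5193 -0.0965]
rod 158 [ 0.4544 -0.2914] [ 0.4578 -0.2904]
```

View pics/s2c.png

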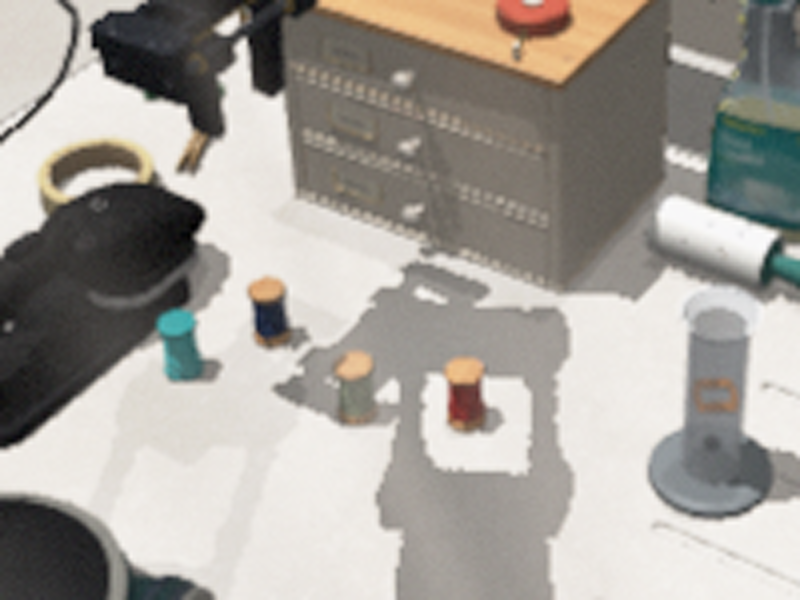

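Only navy is dark blue, at crop (268,312); turquoise is at (180,345). It's clear to descend.

Request:
{"op": "arm_command", "data": {
  "increments": [
    [-0.004,0.001,0.04,0],
    [-0.004,0.001,0.08,0],
    [-0.004,0.001,0.12,0],
    [-0.004,0.001,0.14,0],
    [-0.004,0.001,0.155,0],
    [-0.004,0.001,0.165,0],
    [-0.004,0.001,0.175,0],
    [-0.004,0.001,0.182,0],
    [-0.004,0.001,0.182,0]
  ]
}}

```text
clock: 2.23
tcp_pos: [0.4723, 0.2562, 0.0259]
orientation: [-0.0, 0.707, 0.707, -0.001]
wrist_force: [1.4, -0.7, 0.4]
grip_width: 0.569
```

Request:
{"op": "arm_command", "data": {
  "increments": [
    [0,0,0,0],
    [0,0,0,0],
    [0,0,0,0],
    [0,0,0,0],
    [0,0,0,0],
    [0,0,0,0]
  ],
  "fingers": 0.0,
  "squeeze": 15
}}

```text
clock: 2.73
tcp_pos: [0.4739, 0.2564, 0.0278]
orientation: [0.0, 0.707, 0.707, 0.001]
wrist_force: [-0.0, 0.3, 4.4]
grip_width: 0.319
```

Request:
{"op": "arm_command", "data": {
  "increments": [
    [0,0,-0.01,0],
    [0,0,-0.03,0],
    [0,0,-0.06,0],
    [0,0,-0.1,0],
    [0,0,-0.14,0],
    [0,0,-0.18,0],
    [0,0,-0.2,0],
    [0,0,-0.2,0]
  ]
}}

```text
clock: 3.4
tcp_pos: [0.4762, 0.2575, 0.2342]
orientation: [0.002, 0.707, 0.707, 0.006]
wrist_force: [0.2, -0.7, -0.5]
grip_width: 0.322
```

Run:
```python
from h import *
st(); rel(.517,-.0955,.22)
```

```text
{'clock': 3.4, 'tcp_pos': [0.4762, 0.2575, 0.2342], 'wrist_force': [0.2025, -0.6686, -0.4778], 'grip_width': 0.3216}
tool shift mm [-353.1   40.7   12.9] yaw tool y -0.01 z axis [ 0.0107  0.0051 -0.9999]
```

Request:
{"op": "arm_command", "data": {
  "increments": [
    [-0.02,0.003,0,0],
    [-0.055,0.008,0,0],
    [-0.095,0.014,0,0],
    [-0.135,0.02,0,0],
    [-0.175,0.025,0,0],
    [-0.215,0.03,0,0],
    [-0.255,0.035,0,0],
    [-0.295,0.04,0,0],
    [-0.32,0.042,0,0],
    [-0.34,0.044,0,0],
    [-0.35,0.0445,0,0],
    [-0.353,0.0445,0,0],
    [-0.353,0.0445,0,0]
  ]
}}

```text
clock: 4.48
tcp_pos: [0.5168, -0.0971, 0.2259]
orientation: [-0.001, 0.708, 0.707, -0.0]
wrist_force: [0.2, 1.0, -0.4]
grip_width: 0.319
```

Run:
```python
from h import *
st(); rel(.5165,-.0957,.17)
p,_=cap('scene','s3');q,_=cap('top','t3')
o=np.hstack([cv2.resize(p[180:300,260:380],(400,400),interpolation=cv2.INTER_CUBIC),cv2.resize(q[165:265,270:370],(400,400),interpolation=cv2.INTER_CUBIC)])
cv2.imwrite('pics/c3.png',o)
```

```text
{'clock': 4.4833, 'tcp_pos': [0.5168, -0.0971, 0.2259], 'wrist_force': [0.2201, 1.0195, -0.4326], 'grip_width': 0.3185}
tool shift mm [ 1.3 -0.2 56. ] yaw tool y -0.07 z axis [-1.5e-03  7.0e-04 -1.0e+00]
```

View pics/c3.png

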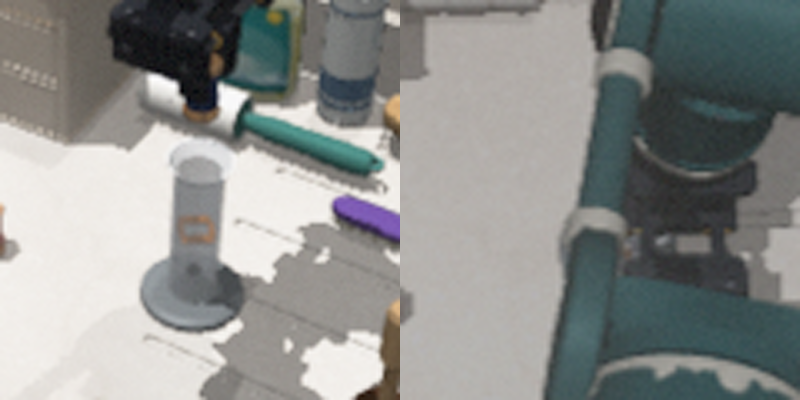

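The left panel shows navy (202,105) straight above the tube mouth (201,165). I'll lower it into the flare.

Request:
{"op": "arm_command", "data": {
  "increments": [
    [0.001,0,0.02,0],
    [0.001,0,0.035,0],
    [0.001,0,0.045,0],
    [0.001,0,0.05,0],
    [0.001,0,0.055,0],
    [0.001,0,0.06,0],
    [0.001,0,0.06,0]
  ]
}}

```text
clock: 5.17
tcp_pos: [0.5172, -0.0957, 0.1661]
orientation: [-0.0, 0.707, 0.707, -0.0]
wrist_force: [-0.1, -0.4, 0.3]
grip_width: 0.324
```

Request:
{"op": "arm_command", "data": {
  "increments": [
    [0,0,0.004,0],
    [0,0,0.008,0],
    [0,0,0.011,0],
    [0,0,0.011,0]
  ]
}}

```text
clock: 5.5
tcp_pos: [0.517, -0.096, 0.1551]
orientation: [-0.0, 0.707, 0.707, -0.0]
wrist_force: [-0.2, 0.5, 0.3]
grip_width: 0.319
```

Request:
{"op": "arm_command", "data": {
  "increments": [
    [0,0,0,0],
    [0,0,0,0],
    [0,0,0,0],
    [0,0,0,0],
    [0,0,0,0],
    [0,0,-0.02,0],
    [0,0,-0.05,0],
    [0,0,-0.07,0],
    [0,0,-0.07,0]
  ],
  "fingers": 0.05
}}

```text
clock: 6.25
tcp_pos: [0.5205, -0.0967, 0.2311]
orientation: [0.004, 0.707, 0.707, 0.002]
wrist_force: [0.7, 0.6, 0.8]
grip_width: 0.565
```

Run:
```python
from h import *
st(); rel(.473,.080,.22)
p,_=cap('scene','s4')
o=cv2.resize(p[190:300,220:360],None,fx=4,fy=4,interpolation=cv2.INTER_CUBIC)
cv2.imwrite('pics/c4.png',o)
```

```text
{'clock': 6.25, 'tcp_pos': [0.5205, -0.0967, 0.2311], 'wrist_force': [0.6876, 0.5986, 0.7531], 'grip_width': 0.5653}
tool shift mm [176.8 -47.7  10.3] yaw tool y -0.0 z axis [ 0.0088 -0.0021 -1.    ]
```

View pics/c4.png

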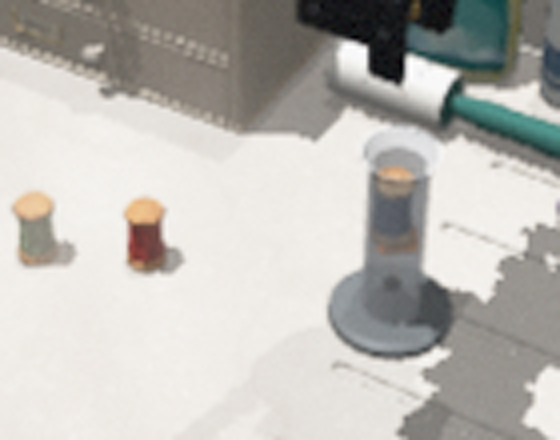

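Navy stands upright in the tube at (395,205), and red is at (145,235). Red next.

Request:
{"op": "arm_command", "data": {
  "increments": [
    [0.03,-0.007,0,0],
    [0.07,-0.016,0,0],
    [0.11,-0.026,0,0],
    [0.15,-0.036,0,0],
    [0.17,-0.042,0,0],
    [0.176,-0.044,0.01,0],
    [0.176,-0.044,0.04,0],
    [0.176,-0.044,0.08,0],
    [0.176,-0.044,0.12,0],
    [0.176,-0.044,0.145,0],
    [0.176,-0.044,0.16,0],
    [0.176,-0.044,0.175,0],
    [0.176,-0.044,0.185,0],
    [0.176,-0.044,0.195,0],
    [0.176,-0.044,0.2,0],
    [0.176,-0.044,0.2,0]
  ]
}}

```text
clock: 7.63
tcp_pos: [0.4725, 0.0796, 0.0244]
orientation: [-0.001, 0.707, 0.707, -0.001]
wrist_force: [0.0, 0.3, 0.7]
grip_width: 0.564
```

Request:
{"op": "arm_command", "data": {
  "increments": [
    [0,0,0,0],
    [0,0,0,0],
    [0,0,0,0],
    [0,0,0,0],
    [0,0,0,0],
    [0,0,0,0]
  ],
  "fingers": 0.0,
  "squeeze": 15
}}

```text
clock: 8.13
tcp_pos: [0.4744, 0.0801, 0.0266]
orientation: [0.001, 0.707, 0.707, 0.001]
wrist_force: [1.3, -0.9, 4.1]
grip_width: 0.322
```

```bash
python3 -c "
from h import *
st(); rel(.517,-.0957,.2253)"
```

```text
{'clock': 8.1333, 'tcp_pos': [0.4744, 0.0801, 0.0266], 'wrist_force': [1.2587, -0.8845, 4.0912], 'grip_width': 0.3225}
tool shift mm [-175.8   43.  -198.6] yaw tool y 0.0 z axis [ 2.e-03  2.e-04 -1.e+00]
```

Request:
{"op": "arm_command", "data": {
  "increments": [
    [0,0,-0.01,0],
    [0,0,-0.03,0],
    [0,0,-0.07,0],
    [0,0,-0.11,0],
    [0,0,-0.15,0],
    [-0.01,0.003,-0.18,0],
    [-0.03,0.008,-0.2,0],
    [-0.07,0.017,-0.2,0],
    [-0.11,0.027,-0.2,0],
    [-0.145,0.036,-0.2,0],
    [-0.165,0.041,-0.2,0],
    [-0.176,0.044,-0.2,0],
    [-0.176,0.044,-0.2,0],
    [-0.176,0.044,-0.2,0]
  ]
}}

```text
clock: 9.3
tcp_pos: [0.517, -0.0957, 0.2257]
orientation: [-0.001, 0.708, 0.707, 0.0]
wrist_force: [-0.7, 0.4, -0.6]
grip_width: 0.327
```

Request:
{"op": "arm_command", "data": {
  "increments": [
    [0,0,0.02,0],
    [0,0,0.035,0],
    [0,0,0.045,0],
    [0,0,0.05,0],
    [0,0,0.055,0],
    [0,0,0.06,0],
    [0,0,0.06,0]
  ]
}}

```text
clock: 9.88
tcp_pos: [0.5172, -0.0955, 0.1652]
orientation: [-0.0, 0.707, 0.707, -0.0]
wrist_force: [-1.3, 0.3, -0.7]
grip_width: 0.326
```

Request:
{"op": "arm_command", "data": {
  "increments": [
    [0,0,0.003,0],
    [0,0,0.006,0],
    [0,0,0.006,0]
  ]
}}

```text
clock: 10.13
tcp_pos: [0.5174, -0.096, 0.1595]
orientation: [-0.0, 0.707, 0.707, -0.0]
wrist_force: [0.3, -0.0, -0.8]
grip_width: 0.323
```

Request:
{"op": "arm_command", "data": {
  "increments": [
    [0,0,0.002,0],
    [0,0,0.004,0],
    [0,0,0.005,0],
    [0,0,0.005,0]
  ]
}}

```text
clock: 10.47
tcp_pos: [0.5172, -0.0961, 0.1544]
orientation: [-0.0, 0.707, 0.707, -0.0]
wrist_force: [-0.6, -0.2, 0.3]
grip_width: 0.319
```

Request:
{"op": "arm_command", "data": {
  "increments": [
    [0,0,0,0],
    [0,0,0,0],
    [0,0,0,0],
    [0,0,0,0],
    [0,0,0,0],
    [0,0,-0.02,0],
    [0,0,-0.05,0],
    [0,0,-0.07,0],
    [0,0,-0.07,0]
  ],
  "fingers": 0.05
}}

```text
clock: 11.22
tcp_pos: [0.5205, -0.0967, 0.23]
orientation: [0.004, 0.707, 0.707, 0.002]
wrist_force: [1.1, 0.7, 1.1]
grip_width: 0.567
```

Run:
```python
from h import *
st(); rel(.458,-.2885,.25)
p,d=cap('scene','s5')
o=cv2.resize(p[190:330,270:420],None,fx=4,fy=4,interpolation=cv2.INTER_CUBIC)
cv2.imwrite('pics/c5.png',o)
```

```text
{'clock': 11.2167, 'tcp_pos': [0.5205, -0.0967, 0.23], 'wrist_force': [1.1, 0.6642, 1.0662], 'grip_width': 0.5668}
tool shift mm [-191.8  -62.4  -20.1] yaw tool y -0.0 z axis [ 0.0087 -0.002  -1.    ]
```

View pics/c5.png

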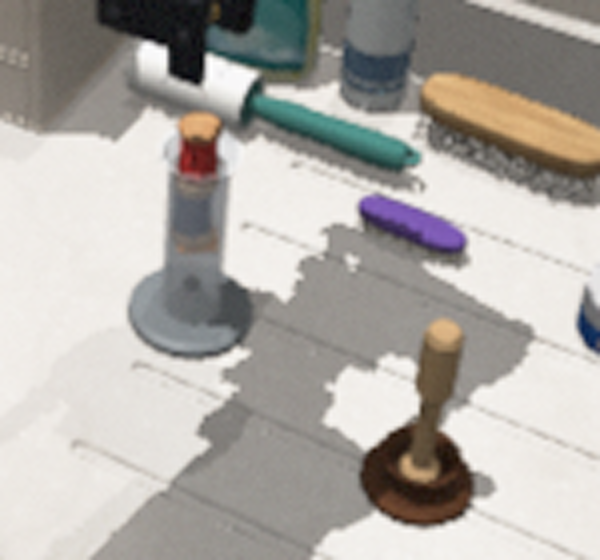

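Red stands upright on navy, proud of the mouth (200,130). The rod stands in its holder (440,335 top). Now I'll take the rod.

Request:
{"op": "arm_command", "data": {
  "increments": [
    [-0.03,-0.01,0,0],
    [-0.07,-0.022,0,0],
    [-0.11,-0.034,0,0],
    [-0.15,-0.046,0,0],
    [-0.18,-0.055,0,0],
    [-0.193,-0.0585,0,0],
    [-0.193,-0.0585,0.02,0],
    [-0.193,-0.0585,0.05,0],
    [-0.193,-0.0585,0.08,0],
    [-0.193,-0.0585,0.105,0],
    [-0.193,-0.0585,0.12,0],
    [-0.193,-0.0585,0.13,0],
    [-0.193,-0.0585,0.13,0]
  ]
}}

```text
clock: 12.35
tcp_pos: [0.4569, -0.287, 0.0912]
orientation: [-0.003, 0.707, 0.707, -0.0]
wrist_force: [-0.2, 1.1, -0.0]
grip_width: 0.567
```

Request:
{"op": "arm_command", "data": {
  "increments": [
    [0,0,0,0],
    [0,0,0,0],
    [0,0,0,0],
    [0,0,0,0],
    [0,0,0,0],
    [0,0,0,0],
    [0,0,0,0]
  ],
  "fingers": 0.0,
  "squeeze": 45
}}

```text
clock: 12.93
tcp_pos: [0.46, -0.2897, 0.0961]
orientation: [0.001, 0.707, 0.707, 0.0]
wrist_force: [0.0, 0.0, 5.6]
grip_width: 0.26
```

```bash
python3 -c "
from h import *
st(); rel(.517,-.0957,.2253)"
```

```text
{'clock': 12.9333, 'tcp_pos': [0.46, -0.2897, 0.0961], 'wrist_force': [0.0041, 0.0238, 5.6416], 'grip_width': 0.2595}
tool shift mm [ 193.8   57.3 -129.4] yaw tool y -0.01 z axis [ 0.0024 -0.0015 -1.    ]
```

Request:
{"op": "arm_command", "data": {
  "increments": [
    [0,0,-0.01,0],
    [0,0,-0.03,0],
    [0,0,-0.06,0],
    [0,0,-0.1,0],
    [0,0,-0.14,0],
    [0,0,-0.18,0],
    [0,0,-0.205,0],
    [0,0,-0.22,0],
    [0,0,-0.22,0]
  ]
}}

```text
clock: 13.68
tcp_pos: [0.4603, -0.2901, 0.32]
orientation: [0.004, 0.707, 0.707, 0.001]
wrist_force: [0.4, -0.6, -1.0]
grip_width: 0.26
```

Request:
{"op": "arm_command", "data": {
  "increments": [
    [0.02,0.006,0,0],
    [0.05,0.015,0,0],
    [0.09,0.027,0,0],
    [0.13,0.039,0,0],
    [0.16,0.048,0,0],
    [0.18,0.054,0,0],
    [0.19,0.057,0,0],
    [0.193,0.0585,0,0],
    [0.193,0.0585,0,0],
    [0.193,0.0585,0,0],
    [0.193,0.0585,0,0]
  ]
}}

```text
clock: 14.6
tcp_pos: [0.517, -0.0973, 0.3143]
orientation: [-0.0, 0.708, 0.707, -0.0]
wrist_force: [-0.1, -0.2, -0.5]
grip_width: 0.258
```

Run:
```python
from h import *
st(); rel(.517,-.0957,.2253)
p,d=cap('scene','s6')
o=cv2.resize(p[150:290,240:400],None,fx=4,fy=4,interpolation=cv2.INTER_CUBIC)
cv2.imwrite('pics/c6.png',o)
```

```text
{'clock': 14.6, 'tcp_pos': [0.517, -0.0973, 0.3143], 'wrist_force': [-0.0824, -0.1653, -0.5476], 'grip_width': 0.258}
tool shift mm [ 1.6  0.  89. ] yaw tool y -0.09 z axis [-8.e-04 -4.e-04 -1.e+00]
```

View pics/c6.png

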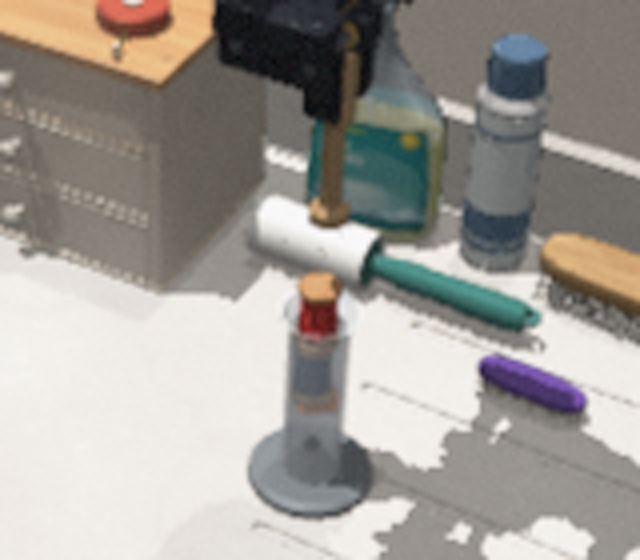

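Red on navy still upright at (318,300). The rod looks slightly tilted, with its foot at (328,212), so I'll measure it from depth.

Run:
```python
from h import *
d=np.load('pics/s6.npy');c=env.calibration('scene');v,u=np.mgrid[0:420,0:560]
X=np.stack([(u-c['cx'])/c['fx']*d,(v-c['cy'])/c['fy']*d,d,np.ones_like(d)],-1)@c['pose'].T
cam=c['pose'][:3,3]
m=(np.hypot(X[...,0]-.517,X[...,1]+.097)<.05)&(d>0)
for z in np.arange(.15,.31,.008):
    k=m&(abs(X[...,2]-z)<.004)
    if k.sum()>2: 
        q=X[k];print(z.round(3),k.sum(),q[:,:2].mean(0).round(4),q[:,:2].min(0).round(3),q[:,:2].max(0).round(3))
# pixel-centre approach, stem row centres by brightness mask in crop
p=cv2.imread('pics/s6.png').astype(int)
mm=(p[...,2]-p[...,0]>30)&m&(X[...,2]>.2)
for r in range(160,208,3):
    cc=np.where(mm[r])[0]
    if len(cc):print(r,cc.min(),cc.max(),cc.mean())
for z in(.23,.25,.28,.31):  # expected pixels of the vertical axis through TCP
    a=np.linalg.inv(c['pose'])@[.517,-.0973,z,1];print(z,c['fx']*a[0]/a[2]+c['cx'],c['fy']*a[1]/a[2]+c['cy'])
```

```text
0.15 82 [ 0.5126 -0.0979] [ 0.492 -0.122] [ 0.544 -0.07 ]
0.158 17 [ 0.5099 -0.1001] [ 0.504 -0.124] [ 0.518 -0.083]
0.166 25 [ 0.5107 -0.0986] [ 0.503 -0.109] [ 0.528 -0.084]
0.174 61 [ 0.5158 -0.0952] [ 0.502 -0.109] [ 0.53  -0.081]
0.23 20 [ 0.5095 -0.103 ] [ 0.504 -0.11 ] [ 0.519 -0.091]
0.238 42 [ 0.5121 -0.1003] [ 0.503 -0.109] [ 0.528 -0.088]
0.246 18 [ 0.5126 -0.0999] [ 0.508 -0.105] [ 0.519 -0.092]
0.254 17 [ 0.5136 -0.0988] [ 0.508 -0.105] [ 0.519 -0.092]
0.262 10 [ 0.5123 -0.1006] [ 0.508 -0.104] [ 0.519 -0.097]
0.27 13 [ 0.5116 -0.0998] [ 0.508 -0.104] [ 0.516 -0.095]
0.278 16 [ 0.5134 -0.1001] [ 0.509 -0.105] [ 0.52  -0.093]
0.286 16 [ 0.5133 -0.1002] [ 0.509 -0.105] [ 0.519 -0.094]
0.294 17 [ 0.5122 -0.0992] [ 0.509 -0.105] [ 0.517 -0.093]
0.302 8 [ 0.5107 -0.1011] [ 0.508 -0.105] [ 0.516 -0.095]
163 327 328 327.5
166 327 328 327.5
169 326 328 327.0
172 326 327 326.5
175 326 328 327.0
178 326 327 326.5
181 325 325 325.0
184 322 324 323.0
187 321 324 322.5
190 321 324 322.5
193 321 324 322.5
196 321 324 322.5
199 320 324 322.0
202 318 326 322.0
205 319 325 322.0
0.23 322.006331514322 203.80452684759814
0.25 322.4387366798738 197.37329493977128
0.28 323.10531328165683 187.45919341665996
0.31 323.794424447566 177.2099316795125
```

Request:
{"op": "arm_command", "data": {
  "increments": [
    [0.001,0,0.02,0],
    [0.001,0,0.03,0],
    [0.001,0,0.038,0],
    [0.001,0,0.042,0],
    [0.001,0,0.045,0],
    [0.001,0,0.048,0],
    [0.001,0,0.051,0],
    [0.001,0,0.054,0],
    [0.001,0,0.057,0],
    [0.001,0,0.06,0],
    [0.001,0,0.06,0]
  ]
}}

```text
clock: 15.57
tcp_pos: [0.5178, -0.0951, 0.2551]
orientation: [0.0, 0.707, 0.707, 0.0]
wrist_force: [-0.6, 0.3, 0.8]
grip_width: 0.262
```

Request:
{"op": "arm_command", "data": {
  "increments": [
    [0,0,0.003,0],
    [0,0,0.006,0],
    [0,0,0.009,0],
    [0,0,0.012,0],
    [0,0,0.012,0]
  ]
}}

```text
clock: 15.98
tcp_pos: [0.5173, -0.0949, 0.2419]
orientation: [-0.0, 0.707, 0.707, -0.0]
wrist_force: [1.2, 0.0, 1.7]
grip_width: 0.256
```

Request:
{"op": "arm_command", "data": {
  "increments": [
    [0,0,0.003,0],
    [0,0,0.006,0],
    [0,0,0.009,0],
    [0,0,0.012,0],
    [0,0,0.012,0]
  ]
}}

```text
clock: 16.4
tcp_pos: [0.5171, -0.0949, 0.2297]
orientation: [-0.0, 0.707, 0.707, -0.0]
wrist_force: [1.6, 0.0, 1.4]
grip_width: 0.26
```

Request:
{"op": "arm_command", "data": {
  "increments": [
    [0,0,0.002,0],
    [0,0,0.004,0],
    [0,0,0.006,0]
  ]
}}

```text
clock: 16.65
tcp_pos: [0.5175, -0.0951, 0.2247]
orientation: [0.0, 0.707, 0.707, 0.0]
wrist_force: [-0.7, 0.8, 2.6]
grip_width: 0.259
```

Request:
{"op": "arm_command", "data": {
  "increments": [
    [0,0,0.0015,0],
    [0,0,0.003,0]
  ]
}}

```text
clock: 16.82
tcp_pos: [0.5175, -0.095, 0.2216]
orientation: [0.0, 0.707, 0.707, 0.0]
wrist_force: [0.6, 0.2, 3.5]
grip_width: 0.263
```

Request:
{"op": "arm_command", "data": {
  "increments": [
    [0,0,0.0015,0],
    [0,0,0.003,0]
  ]
}}

```text
clock: 16.98
tcp_pos: [0.5175, -0.095, 0.2186]
orientation: [0.0, 0.707, 0.707, 0.0]
wrist_force: [-0.4, 0.5, 4.0]
grip_width: 0.259
```

Request:
{"op": "arm_command", "data": {
  "increments": [
    [0,0,0.001,0],
    [0,0,0.002,0]
  ]
}}

```text
clock: 17.15
tcp_pos: [0.5174, -0.095, 0.2166]
orientation: [-0.0, 0.707, 0.707, 0.0]
wrist_force: [0.1, 0.7, 4.3]
grip_width: 0.264
```

Request:
{"op": "arm_command", "data": {
  "increments": [
    [0,0,0.001,0],
    [0,0,0.002,0]
  ]
}}

```text
clock: 17.32
tcp_pos: [0.5178, -0.0951, 0.2152]
orientation: [0.0, 0.707, 0.707, 0.0]
wrist_force: [-0.4, 0.5, 7.1]
grip_width: 0.261
```

Request:
{"op": "arm_command", "data": {
  "increments": [
    [0,0,0.001,0],
    [0,0,0.002,0]
  ]
}}

```text
clock: 17.48
tcp_pos: [0.5182, -0.0953, 0.2141]
orientation: [0.001, 0.707, 0.707, 0.0]
wrist_force: [-0.6, 0.1, 10.0]
grip_width: 0.259
```

Request:
{"op": "arm_command", "data": {
  "increments": [
    [0,0,0.001,0],
    [0,0,0.002,0]
  ]
}}

```text
clock: 17.65
tcp_pos: [0.5186, -0.0954, 0.213]
orientation: [0.001, 0.707, 0.707, 0.001]
wrist_force: [-2.7, 0.6, 14.1]
grip_width: 0.252
```

Request:
{"op": "arm_command", "data": {
  "increments": [
    [0,0,0.001,0],
    [0,0,0.002,0],
    [0,0,0.002,0]
  ]
}}

```text
clock: 17.9
tcp_pos: [0.5191, -0.0956, 0.2119]
orientation: [0.002, 0.707, 0.707, 0.001]
wrist_force: [-1.7, -0.4, 14.0]
grip_width: 0.257
```

Request:
{"op": "arm_command", "data": {
  "increments": [
    [0,0,0.001,0],
    [0,0,0.002,0],
    [0,0,0.002,0]
  ]
}}

```text
clock: 18.15
tcp_pos: [0.5201, -0.0958, 0.2114]
orientation: [0.003, 0.707, 0.707, 0.002]
wrist_force: [-1.7, 1.0, 19.1]
grip_width: 0.258
```

Request:
{"op": "arm_command", "data": {
  "increments": [
    [0,0,0,0],
    [0,0,-0.004,0],
    [0,0,-0.01,0],
    [0,0,-0.02,0],
    [0,0,-0.035,0],
    [0,0,-0.06,0],
    [0,0,-0.085,0],
    [0,0,-0.1,0],
    [0,0,-0.108,0],
    [0,0,-0.108,0],
    [0,0,-0.108,0]
  ]
}}

```text
clock: 19.07
tcp_pos: [0.517, -0.0949, 0.3138]
orientation: [-0.001, 0.707, 0.707, -0.0]
wrist_force: [0.2, 0.9, -1.3]
grip_width: 0.262
```

Run:
```python
from h import *
st(); rel(.4582,-.2887,.3)
p,d=cap('scene','s7')
o=cv2.resize(p[150:290,240:400],None,fx=4,fy=4,interpolation=cv2.INTER_CUBIC)
cv2.imwrite('pics/c7.png',o)
```

```text
{'clock': 19.0667, 'tcp_pos': [0.517, -0.0949, 0.3138], 'wrist_force': [0.1599, 0.9312, -1.2599], 'grip_width': 0.2616}
tool shift mm [-193.8  -58.8   13.8] yaw tool y -0.0 z axis [-1.3e-03  3.0e-04 -1.0e+00]
```

View pics/c7.png

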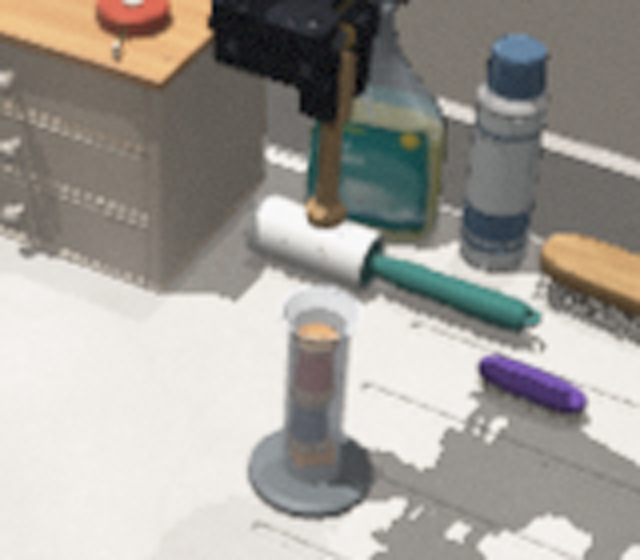

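Both spools are packed below the mouth, with red's top at (318,335). The rod is still upright in the jaws, so I'll take it back to the holder.

Request:
{"op": "arm_command", "data": {
  "increments": [
    [-0.02,-0.006,0,0],
    [-0.05,-0.015,0,0],
    [-0.09,-0.027,0,0],
    [-0.13,-0.039,0,0],
    [-0.16,-0.048,0,0],
    [-0.18,-0.054,0,0],
    [-0.19,-0.0575,0,0],
    [-0.194,-0.059,0,0],
    [-0.194,-0.059,0.02,0],
    [-0.194,-0.059,0.06,0],
    [-0.194,-0.059,0.1,0],
    [-0.194,-0.059,0.14,0],
    [-0.194,-0.059,0.165,0],
    [-0.194,-0.059,0.18,0],
    [-0.194,-0.059,0.185,0],
    [-0.194,-0.059,0.185,0]
  ]
}}

```text
clock: 20.45
tcp_pos: [0.4574, -0.287, 0.1275]
orientation: [-0.002, 0.707, 0.708, -0.0]
wrist_force: [-0.7, 0.3, -1.3]
grip_width: 0.263
```

Run:
```python
from h import *
st(); rel(.4582,-.2887,.094)
```

```text
{'clock': 20.45, 'tcp_pos': [0.4574, -0.287, 0.1275], 'wrist_force': [-0.7017, 0.2646, -1.31], 'grip_width': 0.2633}
tool shift mm [-1.8  0.9 33.4] yaw tool y 0.06 z axis [-0.0037  0.003  -1.    ]
```

Request:
{"op": "arm_command", "data": {
  "increments": [
    [0,0,0.008,0],
    [0,0,0.016,0],
    [0,0,0.022,0],
    [0,0,0.027,0],
    [0,0,0.03,0],
    [0,0,0.032,0],
    [0,0,0.032,0]
  ]
}}

```text
clock: 21.03
tcp_pos: [0.4582, -0.289, 0.0973]
orientation: [-0.0, 0.707, 0.707, -0.0]
wrist_force: [0.2, -0.2, -0.9]
grip_width: 0.258
```

Request:
{"op": "arm_command", "data": {
  "increments": [
    [0,0,0.0007,0],
    [0,0,0.0015,0],
    [0,0,0.0015,0]
  ]
}}

```text
clock: 21.28
tcp_pos: [0.4585, -0.2892, 0.0964]
orientation: [0.0, 0.707, 0.707, 0.0]
wrist_force: [-0.1, -0.2, -0.5]
grip_width: 0.266
```

Request:
{"op": "arm_command", "data": {
  "increments": [
    [0,0,0.0007,0],
    [0,0,0.0015,0],
    [0,0,0.0015,0]
  ]
}}

```text
clock: 21.53
tcp_pos: [0.459, -0.2895, 0.0961]
orientation: [0.001, 0.707, 0.707, -0.0]
wrist_force: [-1.3, 0.9, 6.2]
grip_width: 0.258
```

Request:
{"op": "arm_command", "data": {
  "increments": [
    [0,0,0,0],
    [0,0,0,0],
    [0,0,0,0],
    [0,0,0,0],
    [0,0,0,0],
    [0,0,0,0]
  ],
  "fingers": 0.05
}}

```text
clock: 22.03
tcp_pos: [0.4583, -0.289, 0.0945]
orientation: [-0.0, 0.707, 0.707, -0.0]
wrist_force: [0.6, -0.1, 0.0]
grip_width: 0.563
```

Request:
{"op": "arm_command", "data": {
  "increments": [
    [0,0,-0.01,0],
    [0,0,-0.03,0],
    [0,0,-0.06,0],
    [0,0,-0.1,0],
    [0,0,-0.14,0],
    [0,0,-0.16,0],
    [0,0,-0.17,0],
    [0,0,-0.17,0],
    [0,0,-0.17,0]
  ]
}}

```text
clock: 22.78
tcp_pos: [0.4582, -0.2889, 0.2643]
orientation: [-0.0, 0.707, 0.707, -0.0]
wrist_force: [0.1, -0.5, 0.4]
grip_width: 0.567
```

Run:
```python
from h import *
st()
p,d=cap('scene','s8')
o=cv2.resize(p[190:330,160:420],None,fx=3,fy=3,interpolation=cv2.INTER_CUBIC)
cv2.imwrite('pics/c8.png',o)
```

```text
{'clock': 22.7833, 'tcp_pos': [0.4582, -0.2889, 0.2643], 'wrist_force': [0.0814, -0.4553, 0.4354], 'grip_width': 0.5674}
```

View pics/c8.png

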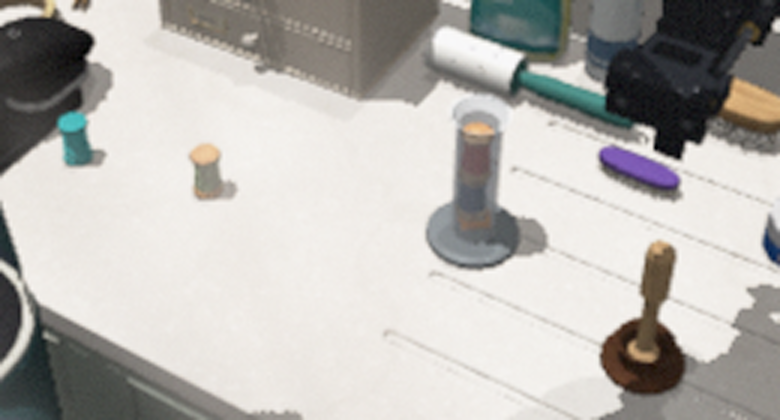

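The rod stands in its holder (655,300), and the pair is packed in the tube (478,180). Sage (205,170), turquoise (75,138) and the other things in view look untouched, and the gripper is clear.

```bash
python3 -c "
from station import env
print(env.finish_job())"
```

```text
the job is handed in; nothing more can be done
None
```

I put the navy spool and then the red spool into the tube, packed them down with the rod, stood the rod back in its holder, and handed the job in at about 23 s of the 72 s allowed.

- **Packing:** The follower's drag read about 2–4 N, a little under the expected 5 N. The stop came in at a TCP height of about 0.216 m, and the force then climbed to 19 N at the end of the press, which is firm and well below ramming.
- **Last checks:** The final picture shows the red spool's top below the mouth (about 26 mm, estimated from the tool height). The rod stands upright in its holder, the sage and turquoise spools are still in place, and the gripper is clear of everything.
- **Small disagreements:** The position estimates from the picture and from depth differed by up to 4 mm in places, but every grasp and fit still worked the first time. The other bystanders in view looked undisturbed, but I did not measure them or check the tape at the end.

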